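Half-sole under the heat activator with a spatula

ROBOT

A 6-joint arm with a two-finger parallel gripper is mounted at the origin on the work surface. World frame = base frame: x ahead of the robot, y to its left, z up, the work surface at z = 0. Lengths are in mm, angles in rad, forces in N, time in s.
With the tool pointing down it reaches from about 225 to 875 mm from the base axis. Payload 3.4 kg.
Tool frame: the origin (TCP) lies at the very end of the fingers, on their centre line; the grasp point (between the pads) lies 19 mm behind it (arm.tcp_to_grasp is the z of the grasp point in the tool frame, in mm); z points along the fingers, x is the direction in which the jaws open and shut, and the axes are right-handed (so a half turn about z gives the same grasp; the last joint's range is limited). The gripper opens to 85 mm and grips with 20 to 120 N. Pads are 22 mm wide; open, the fingers measure 114 mm over their backs; the gripper's body (76 mm by 85 mm) begins 54 mm behind the grasp point. The pads swing forward as they close: fully open they stand 13 mm farther back than shut.
Start: joints at [1.054, 0.276, 1.505, -0, 1.361, -0.121], TCP at [221.709, 530.573, 231.328] pointing down, gripper open.
Joint ranges: [-2.89, 2.89], [-0.75, 2.08], [0.22, 2.7], [-1.18, 4.32], [0.11, 2.71], [-2.7, 2.7]. Speed limits (rad/s): [2.57, 2.57, 3.14, 3.14, 3.14, 3.14].

INTERFACE

Orientations are given as a unit quaternion [x, y, z, w].
In Python, from bench import arm gives the robot as it stands. Calls block until the motion is done:
- arm.goto(position, orientation): joint-space move of the TCP to a pose.
- arm.move_linear(position, orientation=None, max_speed=150, threshold=None): straight line of the TCP; orientation=None keeps the orientation; max_speed is the mean speed in mm/s. With threshold (N) it stops when the force on the tool has changed by that much, and returns True; else False.
- arm.move_j(angles): joint-space move.
- arm.command_gripper(opening, squeeze=None): finger opening in mm; squeeze is the grip in N (None keeps the last); returns when the fingers have stopped.
- arm.sleep(seconds).
- arm.ik(position, orientation): joint angles nearest the present ones, or None.
- arm.grab_frame(name): name is "scene" or "side" or "wrist"; returns (picture, depth): 384x512x3 uint8, red, green, blue; 384x512 float32, mm along the optical axis (not along the pixel's ray), 0 where there is no reading.
- arm.get_calibration(name): a dict with "mtx" (3x3 intrinsics, pixels), "T" (4x4, takes a point from camera to world coordinates). Camera axes: x right, y up, looking along -z (the intrinsics and any distortion apply to the point x, -y, -z); pixel columns grow to the right and rows downward; lengths in mm; the calibration is good to about 2 mm. A picture is of the moment at which its call begins: read the wrist's pose just before it. get_calibration takes no time and is no camera call; for the wrist camera it gives the pose at the moment of the call.
A pose or a line that the arm cannot do raises arm.MotionError and nothing moves.
- arm.close_job(): hands the job in, once; it reports no verdict.
Trained networks look in the newest picture that a camera, given by its name, has taken for a name from the list of things; names that differ only in an ending like _2 or _b are one class to them, and where a whole thing is asked for, a point or a joint stands for the part that bears it (a point fixed in the world has none). Each returns a list of dicts, best first, with "confidence" (0 to 1); they miss things now and then, are a little off and sometimes report something else, mostly with a low value. They report only what shows in the picture. A call takes as long as a camera call. They do not tell look-alikes from the thing itself.
- arm.find_in(target, camera): "position" ([x, y, z] in mm, in world coordinates, good to about 4 mm: the middle of the surface that is visible of it).
- arm.silhouettes(target, camera): "mask" (384x512 bool, what is visible of it).
- arm.place_of(target, camera): "position" ([x, y, z] in mm, in world coordinates, good to about 4 mm: a listed point, or the origin of a listed thing).
Readings, each from a call of its own:
- arm.get_time_s(): time.
- arm.get_joint_positions(): joint angles.
- arm.get_joint_vel(): joint speeds.
- arm.get_effort(): joint torques, N m.
- arm.get_ee_pos(): TCP position.
- arm.get_orientation(): TCP orientation.
- arm.get_ft_force(): force on the tool from outside, world axes, zero at the start.
- arm.get_ft_torque(): the same for the moment, N m.
- arm.get_finger_gap(): finger opening in mm.
Only numpy, scipy, OpenCV 4.12 (cv2) and the standard library are available. Lean on these libraries where they do the work, as an engineer would, in place of code of your own. Each camera call takes 0.05 s, during which the arm holds its last target. There are 200 camera calls.

TASK

The cork half-sole on the drying rack is freshly cemented: carry it on the spatula to the heat activator and set it down gently on the two rails under the hood, centred between and along the rails and square to them, never touching it with the fingers or knocking it. The spatula's handle is pushed under the bench shelf, so first draw it right out, lay it flat on the bench and let go, so that you can take it again by the far end of the handle: the hand does not fit under the hood. At the end lay the spatula flat on the bench and leave everything else where it stood.

Things in the scene. Friction and masses are not known exactly. Their poses are not given: they have to be found in the camera images.
- spatula: Spatula 212 mm long, 0.15 kg. Origin on its underside, on the long axis; x to the blade tip, z up when flat. Steel blade x = 10 to 110 mm, 54 wide, 2.5 thick, flush with the underside; ferrule 18 wide, 12.5 high to x = 26; wooden handle x = -102 to 10 mm, 20 wide, 28 high. Starts flat on the bench, blade towards the robot, the last 25 to 45 mm of handle under the shelf.
- spatula_tip (a point): middle of the blade's front edge, 110 mm ahead of the spatula's origin, 1 mm above its underside
- spatula_tail (a point): middle of the handle's rear end, 102 mm behind the spatula's origin, 14 mm above its underside
- sole: Cork half-sole, flat plate 102 mm long (x), 104 wide, 6 thick, about 0.09 kg: straight edge at x = -51 mm, half-round toe at x = +51. Origin: centre of its underside; z up. Lies across the two rails of the drying rack, toe away from the robot, up to 12 mm off the rack's middle along the rails, 4 mm across. Fragile: fingers off; under 12 N on it.
- rack: Drying rack, fixed, left or right: plate 150 (x) by 124 mm on thin legs, top at 45 mm. Origin on the bench under the rails' middle; x along the rails, away from the robot. Rails at y = -42 and +42 mm, 8 wide, 130 long, tops at 63 mm: under the sole is a channel 76 wide, 18 high, open towards the robot. Far stop plate at x = 69 to 75 mm, up to 79 mm.
- activator: Heat activator, fixed, on the other side: grey housing x = -75 to 95 mm, 150 wide, flat top at 60 mm. Origin on the bench under the rails' middle; x along the rails, away from the robot. Rails at y = -42 and +42 mm, 8 wide, 130 long, tops at 78 mm; channel between them 76 wide, 18 high, open towards the robot. The sole goes centred over the origin.
- activator_hood (a point): Middle of the underside of the activator's hood, 138 mm above the bench and 7 mm beyond the rails' middle. The hood is an open rectangular frame with three white rods: in the activator's axes x = -80 to 94 mm, y = -71 to 71 mm, z = 138 to 164 mm, on two posts at its far corners; open towards the robot.
- shelf: Low plywood bench shelf, fixed: board 160 mm (x) by 200 mm (y), underside at 66 mm, top at 80 mm, on two side walls at y = -93 and +93 mm (14 mm thick). Origin on the bench under its middle, x away from the robot; its front edge is x = -80 mm.
- spray: bystander: blue spray can, 56 mm across, 180 mm tall, origin at its foot
- drink: bystander: green bottle, 62 mm across, 170 mm tall, origin at its foot
- coffee: bystander: paper cup, 80 mm across, 100 mm tall, origin at its foot
- hammer: bystander: hammer lying on the bench, about 260 mm long, x along it to the head, origin near its middle
- tin: bystander: round tin, 68 mm across, 28 mm tall, origin at its foot
- nails: bystander: carton 70 x 50 x 24 mm, origin at its foot
- jar: bystander: amber jar, 60 mm across, 85 mm tall, standing on the shelf, origin at its foot
- tacks: bystander: carton 80 x 55 x 45 mm, on the shelf, origin at its foot
Not all that is in view belongs to the job. There is more than one size of the activator; the job needs the larger.

How it is judged:
By the outcome, as a careful person would: the job done as asked, in the order asked, and still so for the second after the job is handed in, with the robot touching nothing.
It also fails if it takes over 72 s, if anything falls off the work surface, if the arm or the gripper's body presses on something with over 40 N, if the wrist force passes 120 N, or if a joint passes its speed limit or range.

## Working session

There is one attempt and no reset: what is moved stays moved. The work goes in short steps, each a Python script; the robot and the scene stay as the last script left them, time stands still between calls to the robot, and variables do not carry over. Pictures are saved under pics/ and viewed, about 8 in all and at most 12, crops included, and the job is handed in when it is done.

```bash
ls; mkdir -p pics; cat > h.py <<'E'
import numpy as np, cv2
from bench import arm
def cloud(name, d):
    c=arm.get_calibration(name); K=c["mtx"]; T=c["T"]
    v,u=np.mgrid[0:384,0:512]
    x=(u-K[0][2])/K[0][0]*d; y=(v-K[1][2])/K[1][1]*d
    P=np.stack([x,-y,-d,np.ones_like(d)],-1)@np.array(T).T
    return P[...,:3]
def save(n,im): cv2.imwrite(f"pics/{n}.png",im[...,::-1])
E
python3 - <<'E'
from h import *
np.set_printoptions(precision=1,suppress=True)
ims=[]
for c in ("scene","side"):
    im,d=arm.grab_frame(c); ims.append(im); np.savez(f"{c}0.npz",im=im,d=d,P=cloud(c,d))
    print(c, np.array(arm.get_calibration(c)["T"])[:3,3], {k for k in arm.get_calibration(c)})
    for t in ("spatula","spatula_tip","spatula_tail","sole","rack","activator","activator_hood","shelf","spray","drink","coffee","hammer","tin","nails","jar","tacks"):
        print(t,[(np.array(r["position"]),round(r["confidence"],2)) for r in arm.place_of(t,c)][:3])
save("s0",ims[0]); save("s1",ims[1]); print(arm.get_time_s(), arm.tcp_to_grasp)
E
```

```text
pics
scene [1254.8 -769.8 1515.9] {'mtx', 'T'}
spatula [(array([568. , -40.6,   2.8]), 0.59)]
spatula_tip [(array([460. , -44.1,   3.5]), 0.53)]
spatula_tail [(array([671.7, -26.8,  13.6]), 0.79)]
sole [(array([640.1, 275.1,  56.8]), 0.56)]
rack [(array([645.8, 279.4,   2.2]), 0.62), (array([616.1, 446. ,  -0. ]), 0.56)]
activator [(array([ 636.1, -257.3,    2.2]), 0.85), (array([ 400.7, -648.9,   -3.9]), 0.68), (array([ 374.1, -188. ,   -0.3]), 0.48)]
activator_hood [(array([ 643.4, -261.2,  142.5]), 0.86), (array([ 402.9, -649.7,  108.5]), 0.67), (array([615.6, 447.6,  -1. ]), 0.25)]
shelf [(array([716.4, -22.1,   0. ]), 0.64), (array([750.5, -70.9,  79.7]), 0.18)]
spray [(array([456.9, 460.5,   3. ]), 0.83), (array([459. , -46.8,   2.5]), 0.45)]
drink [(array([ 564.9, -454.3,    0.3]), 0.6), (array([ 373.8, -188.3,   -5.5]), 0.46)]
coffee [(array([615.9, 443.6,  -0.9]), 0.62)]
hammer [(array([ 348.7, -449.2,   -2.5]), 0.64)]
tin [(array([615.7, 445.6,  -4.2]), 0.6), (array([380.2, 195.6,   1.8]), 0.58)]
nails [(array([ 637.4, -259.9,    0.5]), 0.7), (array([ 371.7, -190.8,   -2.8]
[... 344 characters left out ...]
(array([635.5, 279.7,   2.2]), 0.64)]
activator [(array([ 636.5, -260.4,   -0.6]), 0.95)]
activator_hood [(array([ 644. , -259.1,  138.1]), 0.68)]
shelf [(array([720.4, -20.4,   1.1]), 0.87), (array([457.9, -49.8,   1.2]), 0.38)]
spray [(array([455. , 457.4,   0.2]), 0.9), (array([671.8, -27.9,  14.6]), 0.39)]
drink [(array([ 565.3, -451.2,   -1. ]), 0.89)]
coffee [(array([ 347.5, -448.3,    0.6]), 0.72), (array([572.2, -41.7,   0. ]), 0.16)]
hammer [(array([ 348.3, -450.7,    2.6]), 0.63)]
tin []
nails [(array([ 376.7, -187.1,   -2.6]), 0.65)]
jar [(array([748.5,  22. ,  85.1]), 0.75)]
tacks [(array([746.4, -76.2,  78.9]), 0.74), (array([619.9, 446.8,  -3.7]), 0.22)]
1.7 -18.700000000000003
```

View pics/s0.png

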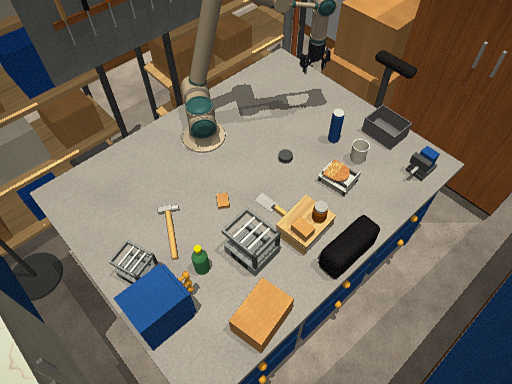

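View pics/s1.png

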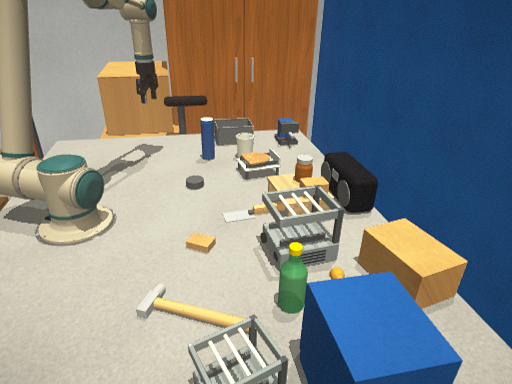

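The scene shows two activators: one at (250,240), world (636,-259), and a smaller one at (133,262), world (401,-649). The rack with the sole is at (340,173). The spatula is at (275,205), with its handle under the shelf at (305,222). I'll check the activator sizes and plan the wrist views.

```bash
cat >> h.py <<'E'
from scipy.spatial.transform import Rotation as R
def Q(deg, pitch=0):  # tool down, tool-x at world yaw deg
    return (R.from_euler('z',deg,degrees=True)*R.from_euler('x',np.pi)).as_quat()
np.set_printoptions(precision=2,suppress=True)
E
python3 - <<'E'
from h import *
z=np.load("scene0.npz"); im=z["im"];P=z["P"]
c=np.vstack([cv2.resize(im[195:285,90:300],None,fx=3.5,fy=3.5,interpolation=cv2.INTER_CUBIC),cv2.resize(im[135:215,200:410],None,fx=3.5,fy=3.5,interpolation=cv2.INTER_CUBIC)])
save("crop0",c)
for nm,c0 in (("big",(640,-259)),("small",(401,-649))):
    m=(np.hypot(P[...,0]-c0[0],P[...,1]-c0[1])<125)&(P[...,2]>30)
    p=P[m]; print(nm,p.min(0),p.max(0))
    t=p[p[:,2]>p[:,2].max()-30][:,:2].astype(np.float32); print(cv2.minAreaRect(t))
T=np.array(arm.get_calibration("wrist")["T"]); print(T, np.array(arm.get_calibration("wrist")["mtx"])[:2].ravel())
p=np.array(arm.get_ee_pos()); Rt=R.from_quat(arm.get_orientation()); print("cam in tool",Rt.inv().apply(T[:3,3]-p)); print("camaxes in tool\n",Rt.as_matrix().T@T[:3,:3])
print("tool x",Rt.as_matrix()[:,0])
for pos in ((640,200,350),(560,-42,60),(400,0,60),(312,0,60),(352,279,60),(474,279,60),(360,-259,60),(474,-259,80),(600,-200,350)):
    print(pos,[ (d,None if (q:=arm.ik(list(map(float,pos)),Q(d))) is None else np.round(q,2)[[0,5]]) for d in (90,-90)])
E
```

```text
big [ 544.1  -339.83   30.1 ] [ 737.68 -176.77  173.34]
((642.5955810546875, -258.1367492675781), (177.09690856933594, 145.32455444335938), 5.831714630126953)
small [ 326.54 -719.67   31.73] [ 484.23 -576.78  131.31]
((405.78778076171875, -648.556396484375), (136.5447998046875, 109.11491394042969), 18.034395217895508)
[[  0.39  -0.88  -0.27 152.75]
 [  0.92   0.37   0.11 560.37]
 [ -0.    -0.29   0.96 374.14]
 [  0.     0.     0.     1.  ]] [271.83   0.   257.56   0.   271.83 190.31]
cam in tool [   0.93  -75.13 -142.84]
camaxes in tool
 [[ 1.   -0.    0.  ]
 [-0.   -0.96 -0.29]
 [ 0.    0.29 -0.96]]
tool x [0.39 0.92 0.  ]
(640, 200, 350) [(90, array([ 0.2 , -1.37])), (-90, array([0.2 , 1.77]))]
(560, -42, 60) [(90, array([-0.2 , -1.77])), (-90, array([-0.2 ,  1.37]))]
(400, 0, 60) [(90, array([-0.17, -1.75])), (-90, array([-0.17,  1.4 ]))]
(312, 0, 60) [(90, array([-0.22, -1.8 ])), (-90, array([-0.22,  1.35]))]
(352, 279, 60) [(90, array([ 0.52, -1.06])), (-90, array([0.52, 2.09]))]
(474, 279, 60) [(90, array([ 0.41, -1.17])), (-90, array([0.41, 1.98]))]
(360, -259, 60) [(90, array([-0.78, -2.35])), (-90, array([-0.78,  0.79]))]
(474, -259, 80) [(90, array([-0.63, -2.2 ])), (-90, array([-0.63,  0.94]))]
(600, -200, 350) [(90, array([-0.43, -2.  ])), (-90, array([-0.43,  1.14]))]
```

View pics/crop0.png

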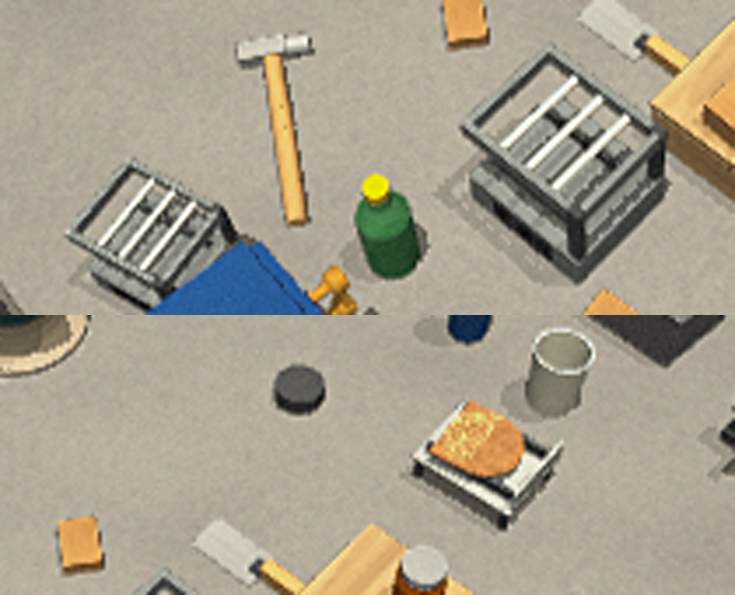

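The activator at crop top right (560,160) has a hood of 177 x 145 mm, matching 174 x 142, so it is the larger one. The other measures 137 x 109. Next I'll take the wrist looks.

```bash
python3 - <<'E'
from h import *
ims=[]
for nm,pos,ts in (("rack",(620.,279,240),("sole","rack")),("spat",(550.,-42,240),("spatula","spatula_tip","spatula_tail","shelf")),("act",(625.,-259,240),("activator","activator_hood"))):
    arm.goto(list(pos),Q(90)); arm.sleep(0.3)
    im,d=arm.grab_frame("wrist"); P=cloud("wrist",d); ims.append(im)
    np.savez(f"w_{nm}.npz",im=im,d=d,P=P)
    for t in ts: print(t,[(np.array(r["position"]),round(r["confidence"],2)) for r in arm.place_of(t,"wrist")][:2])
    if nm!="act":
        t={"rack":"sole","spat":"spatula"}[nm]; s=arm.silhouettes(t,"wrist")
        if s: np.save(f"m_{nm}.npy",s[0]["mask"]); print(s[0]["confidence"])
    print(arm.get_time_s())
ims.append(np.zeros_like(ims[0]))
save("looks",cv2.resize(np.vstack([np.hstack(ims[:2]),np.hstack(ims[2:])]),(800,600),interpolation=cv2.INTER_AREA))
E
```

```text
sole [(array([633. , 276.3,  60.4]), 0.88)]
rack []
0.61
3.9167
spatula [(array([568.1, -40.4,   0.1]), 0.66)]
spatula_tip [(array([464.9, -46.1,   2.6]), 0.71), (array([634.6, 273.7,  61.7]), 0.22)]
spatula_tail [(array([669.5, -30.3,  14. ]), 0.7)]
shelf [(array([718.8, -23.6,  -1.1]), 0.79)]
0.97
5.7583
activator [(array([ 632.6, -257.1,   -3.8]), 0.73)]
activator_hood [(array([ 640.9, -261. ,  136.6]), 0.97)]
7.125
```

View pics/looks.png

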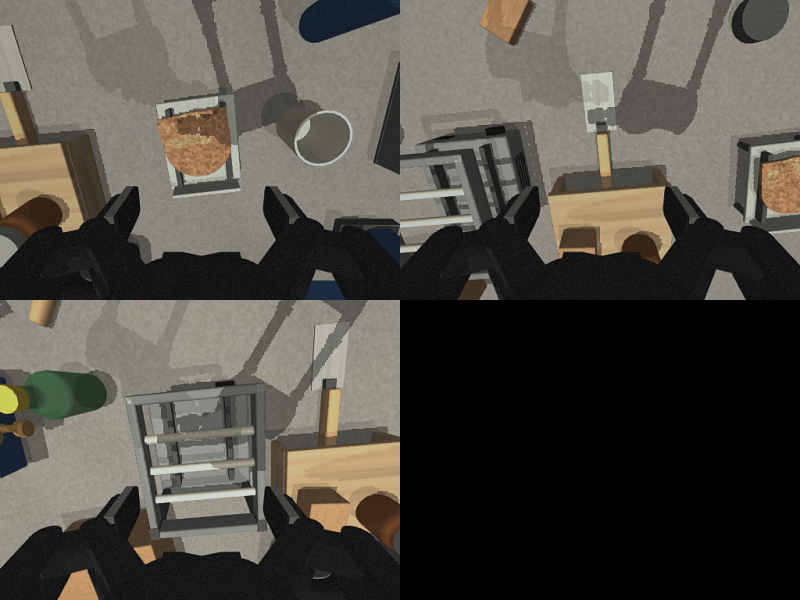

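```bash
cat >> h.py <<'E'
from scipy.optimize import least_squares
def sd_sole(q): # signed distance to D shape
    x,y=q[:,0],np.abs(q[:,1])
    box=np.where((x<=-1),np.maximum(-51-x,y-52),np.hypot(x+1,y)-52)
    return box
def fit(pts,sd,x0):
    f=lambda p: sd((pts-p[:2])@np.array([[np.cos(p[2]),-np.sin(p[2])],[np.sin(p[2]),np.cos(p[2])]]))
    r=least_squares(f,x0,loss="soft_l1",f_scale=1.5,x_scale=(1,1,.02)); return r.x[:2],np.degrees(r.x[2]),np.abs(r.fun).mean()
def edgepts(mask,P):
    m=mask.astype(np.uint8); c=max(cv2.findContours(m,cv2.RETR_EXTERNAL,cv2.CHAIN_APPROX_NONE)[0],key=cv2.contourArea)[:,0]
    return P[c[:,1],c[:,0]]
E
python3 - <<'E'
from h import *
def sdbox(hx,hy):
    return lambda q: np.maximum(np.abs(q[:,0])-hx,np.abs(q[:,1])-hy)
# sole
z=np.load("w_rack.npz");P=z["P"];d=z["d"];X,Y,Z=P[...,0],P[...,1],P[...,2]
print("bench z",np.median(Z[(abs(X-500)<30)&(abs(Y-279)<60)]))
m=(np.hypot(X-635,Y-277)<75)
hsv=cv2.cvtColor(z["im"],cv2.COLOR_RGB2HSV); s=m&(Z>64.5)&(Z<76)&(hsv[...,1]>90)&(X<688)
print("sole",s.sum(),"topz",np.median(Z[s])); e=edgepts(s,P)[:,:2]
print("sole fit",fit(e,sd_sole,[635,277,0.]), e.min(0),e.max(0))
# stop plate & rack plate
st=(abs(X-715)<40)&(abs(Y-279)<90)&(Z>70)&(Z<86)&~s
if st.sum()>10: print("stop",st.sum(),cv2.minAreaRect(P[st][:,:2].astype(np.float32)))
rk=(np.hypot(X-640,Y-277)<125)&(Z>38)&(Z<84)&(Y<350)
print("rackall",rk.sum(),cv2.minAreaRect(P[rk][:,:2].astype(np.float32)))
lo=(np.hypot(X-640,Y-277)<125)&(Z>38)&(Z<51); print("plate",lo.sum(),cv2.minAreaRect(P[lo][:,:2].astype(np.float32)))
rl=(np.hypot(X-640,Y-277)<110)&(Z>58)&(Z<66)&(hsv[...,1]<80)
for sg in (-1,1):
    p=P[rl&(sg*(Y-279)>20)]; 
    if len(p)>10: print("rail",len(p),cv2.minAreaRect(p[:,:2].astype(np.float32)),np.median(p[:,2]))
# spatula
z=np.load("w_spat.npz");P=z["P"];s=np.load("m_spat.npy");X,Y,Z=P[...,0],P[...,1],P[...,2]
bl=s&(Z<8);h=s&(Z>20)&(Z<34)
for n,mm in (("blade",bl),("handle",h)):print(n,mm.sum(),cv2.minAreaRect(P[mm][:,:2].astype(np.float32)),np.median(P[mm][:,2]))
hp=P[h];
sh=(abs(X-720)<140)&(abs(Y+22)<125)&(Z>74)&(Z<86); print("shelf",P[sh].min(0),cv2.minAreaRect(P[sh][:,:2].astype(np.float32)))
# act
z=np.load("w_act.npz");P=z["P"];X,Y,Z=P[...,0],P[...,1],P[...,2]
ho=(np.hypot(X-640,Y+259)<130)&(Z>155)&(Z<172); print("hood",ho.sum(),cv2.minAreaRect(P[ho][:,:2].astype(np.float32)),np.median(P[ho][:,2]))
rl=(np.hypot(X-636,Y+259)<100)&(Z>73)&(Z<83); 
for sg in (-1,1):
    p=P[rl&(sg*(Y+259)>15)]; 
    if len(p)>10: print("rail",len(p),cv2.minAreaRect(p[:,:2].astype(np.float32)),np.median(p[:,2]))
E
```

```text
bench z 0.2621091270958118
sole 6276 topz 69.25698198984628
sole fit (array([636.23, 274.08]), np.float64(11.133454943835769), np.float64(0.7556833287575121)) [576.81 214.21] [687.24 325.52]
stop 651 ((697.7484741210938, 285.9583740234375), (37.96023941040039, 109.18624877929688), 7.98077917098999)
rackall 11797 ((641.9378662109375, 278.73004150390625), (150.19915771484375, 124.20873260498047), 7.38899564743042)
plate 3684 ((641.087890625, 278.614501953125), (148.45689392089844, 124.21871948242188), 7.402551174163818)
rail 280 ((649.774169921875, 236.76162719726562), (134.71737670898438, 25.46298599243164), 8.065707206726074) 63.042616171170835
rail 338 ((641.8132934570312, 307.6077880859375), (135.0667266845703, 42.910560607910156), 11.285486221313477) 63.032853260649205
blade 2726 ((554.2070922851562, -40.474761962890625), (191.52748107910156, 53.92125701904297), 5.699079513549805) 2.799234075017324
handle 978 ((608.7240600585938, -35.41763687133789), (101.4454116821289, 20.056665420532227), 5.173410415649414) 28.08071017008521
shelf [ 628.61 -126.72   74.01] ((709.3572998046875, -22.336402893066406), (145.26101684570312, 199.39370727539062), 5.214097023010254)
hood 9783 ((643.01318359375, -256.6299133300781), (174.42962646484375, 143.67713928222656), 5.541508674621582) 163.7100415458622
rail 631 ((648.5509643554688, -299.11285400390625), (23.977130889892578, 144.75357055664062), 88.07079315185547) 78.0446973779965
rail 612 ((639.4718017578125, -214.19400024414062), (143.49758911132812, 21.035614013671875), 11.789016723632812) 78.06960845125616
```

Measured from the wrist looks, with the sizes matching the descriptions:

| Thing | Position (mm) | Yaw |
|---|---|---|
| Rack | (641.5, 278.7) | 7.4° |
| Sole | (636.2, 274.1) | 11.1° |
| Activator | (636, -257.3) | 5.5° |
| Spatula | origin (568, -39) | 185.2° |

The spatula is about 33 mm under the shelf. Next I'll draw it out.

```bash
python3 - <<'E'
from h import *
u=np.array([np.cos(np.radians(5.2)),np.sin(np.radians(5.2)),0])
o=np.array([568.2,-39.1,0]); g=o+5*u   # grasp point on handle, spatula x=-5
q=Q(-84.8)
arm.command_gripper(60)
arm.goto(list(g+[0,0,180]),q)
arm.move_linear(list(g+[0,0,20]),max_speed=200)
print(arm.move_linear(list(g+[0,0,4]),max_speed=60,threshold=10), arm.get_ee_pos())
arm.command_gripper(10,squeeze=60); print("gap",arm.get_finger_gap(),arm.get_ee_pos(),arm.get_ft_force())
arm.move_linear(list(g+[0,0,6]),max_speed=40); print(arm.get_ft_force())
arm.move_linear(list(g-90*u+[0,0,6]),max_speed=120); print(arm.get_ft_force(),arm.get_finger_gap())
arm.move_linear(list(g-95*u+[0,0,100]),max_speed=150)
arm.goto([425.,20,100],Q(90))
print(arm.move_linear([425.,20,12],max_speed=150),arm.move_linear([425.,20,4],max_speed=30,threshold=6),arm.get_ee_pos(),arm.get_ft_force(),arm.get_finger_gap())
arm.command_gripper(50); arm.move_linear([425.,20,60],max_speed=150)
arm.goto([350.,20,200],Q(90)); arm.sleep(.2)
im,d=arm.grab_frame("wrist");P=cloud("wrist",d);np.savez("w2.npz",im=im,d=d,P=P)
s=arm.silhouettes("spatula","wrist");print([x["confidence"] for x in s]);m=s[0]["mask"]
Z=P[...,2]
for n,mm in (("blade",m&(Z<8)&(Z>1)),("handle",m&(Z>20)&(Z<36))):print(n,mm.sum(),cv2.minAreaRect(P[mm][:,:2].astype(np.float32)) if mm.sum() else 0)
im[m,0]=255; s2,_=arm.grab_frame("side"); save("w2",np.hstack([cv2.resize(im,(400,300)),cv2.resize(s2,(400,300))])); print(arm.get_time_s())
E
```

```text
False [572.83 -38.57   3.67]
gap 18.608264828844295 [573.57 -38.71   4.42] [ 0.5  -0.3   3.16]
[-0.43  0.57 -1.49]
[-0.08  0.22 -1.78] 18.653454470431978
False True [425.77  19.91   4.4 ] [ 0.15 -0.    3.87] 18.941960445461557
[0.95]
blade 2171 ((436.2237548828125, 20.731544494628906), (212.3811492919922, 54.0373649597168), 0.0849638506770134)
handle 1420 ((385.3065185546875, 20.32834243774414), (111.38610076904297, 19.55326271057129), 0.4310709834098816)
19.5667
```

View pics/w2.png

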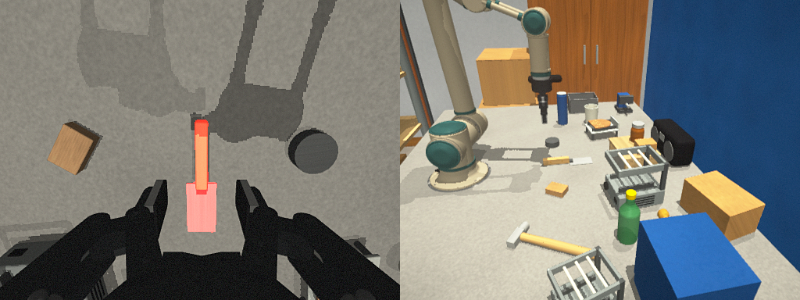

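The picture shows the spatula flat on the bench: handle at (200,150), blade at (201,205), clear of the tin and the carton, pointing away from the robot. Next I'll regrip it at the tail, lift, and check for sag.

```bash
python3 - <<'E'
from h import *
g=np.array([344.2,20.4,0]); q=Q(90.2)
arm.command_gripper(50)
arm.goto(list(g+[0,0,90]),q)
arm.move_linear(list(g+[0,0,16]),max_speed=150)
print(arm.move_linear(list(g+[0,0,3]),max_speed=40,threshold=10))
p0=np.array(arm.get_ee_pos()); t0=np.array(arm.get_ft_torque())
arm.command_gripper(10,squeeze=110); print("gap",arm.get_finger_gap(),p0,arm.get_ee_pos())
arm.move_linear(list(g+[0,0,120]),max_speed=150); arm.sleep(.3)
print(arm.get_ee_pos(),arm.get_ft_force(),np.array(arm.get_ft_torque())-t0)
ims=[]
for c in ("side","scene"):
    im,d=arm.grab_frame(c);P=cloud(c,d);s=arm.silhouettes("spatula",c)
    if s:
        m=cv2.erode(s[0]["mask"].astype(np.uint8),np.ones((2,2)))>0; p=P[m]; p=p[(np.abs(p[:,1]-20)<40)&(p[:,2]>80)]
        # line fit of handle top / blade top z vs x
        hb=p[(p[:,0]<430)&(p[:,0]>365)&(abs(p[:,1]-20)<8)]; bb=p[(p[:,0]>465)&(p[:,0]<535)]
        print(c,s[0]["confidence"],len(p),"xrange",p[:,0].min(),p[:,0].max())
        for a in (hb,bb):
            if len(a)>5: print(len(a),np.median(a,0),np.polyfit(a[:,0]-a[:,0].mean(),a[:,2],1))
print(arm.get_time_s())
E
```

```text
False
gap 18.08918259280493 [344.02  20.44   2.85] [344.37  20.35   3.43]
[343.8   20.45 119.45] [ 0.17  0.5  -1.96] [ 0.04  0.17 -0.06]
side 0.9 379 xrange 363.47942929331083 541.4622923417959
43 [401.76  13.51 137.87] [ -0.04 135.99]
135 [503.26  12.6  118.82] [ -0.01 118.69]
scene 0.59 318 xrange 345.11252366507233 541.9947020354188
37 [401.48  18.98 143.96] [  0.06 142.69]
148 [500.38  19.86 118.95] [ -0.01 118.93]
23.2417
```

No sag: blade slope is about -0.01. Next I'll insert under the sole and lift.

```bash
cat >> h.py <<'E'
def rot(d): d=np.radians(d); return np.array([[np.cos(d),-np.sin(d)],[np.sin(d),np.cos(d)]])
def tcp(sole, phi, s, under): # TCP so that sole origin (world xy) is at s in spatula frame, spatula yaw phi
    O=np.array(sole)-rot(phi)@np.array(s); t=O-88*rot(phi)[:,0]; return np.array([t[0],t[1],under+3.4])
E
python3 - <<'E'
from h import *
S=np.array([636.2,274.1]); phi=8.9; q=Q(90+phi); s=(84,-1.9)
F=tcp(S,phi,s,51.); D=np.array([*rot(7.4)[:,0],0]); A=F-140*D
print(A,F)
arm.goto(list(A+[0,0,70]),q); arm.move_linear(list(A),max_speed=150); arm.sleep(.2)
f0=np.array(arm.get_ft_force()); print("f0",f0,arm.get_ee_pos())
hit=arm.move_linear(list(F),max_speed=70,threshold=4); print("hit",hit,arm.get_ee_pos(),arm.get_ft_force())
if not hit:
    arm.move_linear(list(F+[0,0,7.5]),max_speed=30); 
    arm.move_linear(list(F+[0,0,14]),max_speed=10); arm.sleep(.3);print(np.array(arm.get_ft_force())-f0)
    arm.move_linear(list(F+[0,0,45]),max_speed=40); arm.sleep(.3);print(np.array(arm.get_ft_force())-f0,arm.get_ee_pos())
im,d=arm.grab_frame("scene");P=cloud("scene",d);np.savez("sc_lift.npz",im=im,P=P)
im2,_=arm.grab_frame("side")
save("lift",np.hstack([cv2.resize(im[125:225,270:410],(420,300),interpolation=2),cv2.resize(im2[120:210,190:316],(380,300),interpolation=2)]))
print(arm.get_time_s())
E
```

```text
[327.14 231.34  54.4 ] [465.98 249.37  54.4 ]
f0 [ 0.17  0.03 -2.52] [328.11 231.54  55.33]
hit False [465.62 249.33  54.43] [-0.38  0.16 -1.67]
[-0.24  0.22 -0.78]
[0.14 0.62 0.44] [465.85 249.33  99.16]
29.8917
```

View pics/lift.png

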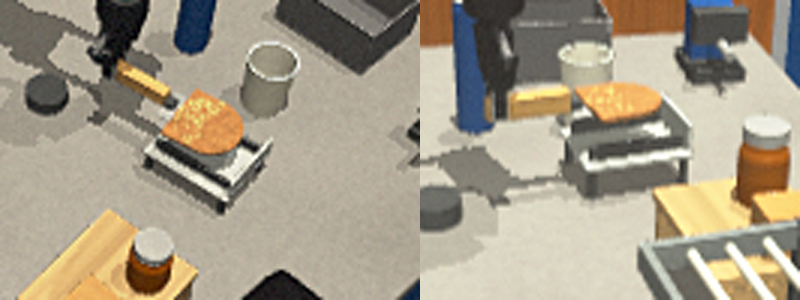

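The sole sits flat on the blade clear of the rack, at left panel (205,120), with the straight edge just ahead of the ferrule. I'll check its pose in the spatula frame before carrying.

```bash
python3 - <<'E'
from h import *
for f,c0 in (("scene0.npz",(636,274,69)),("sc_lift.npz",(636,274,104))):
    z=np.load(f);P=z["P"];hsv=cv2.cvtColor(z["im"],cv2.COLOR_RGB2HSV)
    s=(np.hypot(P[...,0]-c0[0],P[...,1]-c0[1])<65)&(abs(P[...,2]-c0[2])<12)&(hsv[...,1]>90)
    p=P[s]; A=np.c_[p[:,:2]-c0[:2],np.ones(len(p))]; print("plane",np.linalg.lstsq(A,p[:,2],rcond=None)[0])
    print(fit(edgepts(s,P)[:,:2],sd_sole,[636,274,.15]))
E
```

```text
plane [ 0.   -0.01 68.89]
(array([636.74, 272.98]), np.float64(12.293758307536391), np.float64(2.6353537933905944))
plane [  0.01  -0.01 103.38]
(array([635.64, 271.34]), np.float64(6.773933556181733), np.float64(2.899996328994415))
```

```bash
python3 - <<'E'
from h import *
A0=np.array([636.0,-257.3]); ya=5.54; th=2.2; s=(84,-1.9); phi=ya-th
D=np.array([*rot(ya)[:,0],0])
F=tcp(A0,phi,s,82.); B=F-150*D
p=np.array(arm.get_ee_pos()); q0=Q(98.9); q=Q(90+phi)
arm.move_linear(list(p-[100,13,-10]),q0,max_speed=130)
arm.move_linear([345.,-20,110],Q(94),max_speed=190)
arm.move_linear(list(B+[0,0,5]),q,max_speed=190); arm.sleep(.2)
print(B,F,arm.get_ee_pos(),arm.get_ft_force())
hit=arm.move_linear(list(F),q,max_speed=90,threshold=6); print("hit",hit,arm.get_ee_pos())
if not hit:
    arm.sleep(.2); f0=np.array(arm.get_ft_force())
    arm.move_linear(list(F-[0,0,4]),max_speed=30)
    arm.move_linear(list(F-[0,0,13.5]),max_speed=10); arm.sleep(.2); print(np.array(arm.get_ft_force())-f0,arm.get_ee_pos())
    hit=arm.move_linear(list(F-150*D-[0,0,13.5]),max_speed=70,threshold=5); print("hit",hit,arm.get_ee_pos(),np.array(arm.get_ft_force())-f0)
    if not hit:
        arm.move_linear([360.,-240,240],Q(95),max_speed=200)
        arm.goto([590.,-259,285],Q(90)); arm.sleep(.3)
im,d=arm.grab_frame("wrist");P=cloud("wrist",d);np.savez("w3.npz",im=im,d=d,P=P)
save("w3",im); print(arm.get_time_s())
hsv=cv2.cvtColor(im,cv2.COLOR_RGB2HSV)
m=(np.hypot(P[...,0]-636,P[...,1]+257)<80)&(P[...,2]>79)&(P[...,2]<95)&(hsv[...,1]>90)
print("sole",m.sum(),np.median(P[m][:,2]),P[m].min(0),P[m].max(0))
ho=(np.hypot(P[...,0]-640,P[...,1]+259)<130)&(P[...,2]>155)&(P[...,2]<172); print("hood",cv2.minAreaRect(P[ho][:,:2].astype(np.float32)))
E
```

```text
[ 314.88 -279.91   85.4 ] [ 464.18 -265.42   85.4 ] [ 314.98 -279.25   90.5 ] [-0.03  0.04 -3.15]
hit False [ 463.66 -265.41   85.43]
[-1.43  0.26 -0.78] [ 464.24 -265.45   71.96]
hit False [ 315.16 -279.97   71.91] [-0.38 -0.07  0.15]
42.275
sole 3534 84.25576107936618 [ 581.33 -313.52   79.18] [ 671.13 -205.48   86.86]
hood ((643.0352172851562, -256.157958984375), (174.48199462890625, 142.26751708984375), 5.571258544921875)
```

View pics/w3.png

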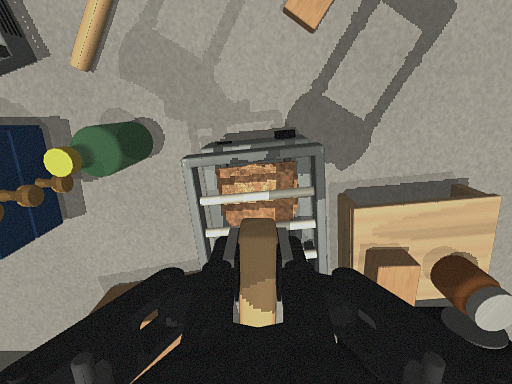

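```bash
cat >> h.py <<'E'
def sole_on_act(P,im,verbose=1):
    hsv=cv2.cvtColor(im,cv2.COLOR_RGB2HSV); Z=P[...,2]
    m=(np.hypot(P[...,0]-636,P[...,1]+257)<85)&(Z>79)&(Z<90)&(hsv[...,1]>70)
    m=cv2.morphologyEx(m.astype(np.uint8),cv2.MORPH_OPEN,np.ones((2,2)))>0
    # true edges: mask pixel whose neighbour 2px outwards is LOWER (not an occluder)
    pts=[]
    for dy,dx in ((-2,0),(0,-2),(0,2),(2,0)):
        nb=np.roll(Z,(-dy,-dx),(0,1)); nm=np.roll(m,(-dy//2,-dx//2),(0,1))
        e=m&~nm&(nb<80.5)&(nb>-20); p=P[e][:,:2]; pts.append(p)
        if verbose: print((dy,dx),len(p),p.mean(0) if len(p) else 0)
    p=np.vstack(pts); r=fit(p,sd_sole,[636,-257,.1])
    if verbose: print("fit",r)
    return r,p,m
E
python3 - <<'E'
from h import *
z=np.load("w3.npz"); r,p,m=sole_on_act(z["P"],z["im"])
q=(p-r[0])@rot(r[1]); sd=sd_sole(q); print("resid pct",np.percentile(sd,[5,25,50,75,95]))
for lab,k in (("straight",(q[:,0]<-45)),("left",(q[:,1]>45)),("right",(q[:,1]<-45)),("toe",q[:,0]>20)): print(lab,k.sum(),sd[k].mean() if k.any() else 0)
d=rot(5.55).T@(r[0]-np.array([636.05,-256.9])); print("in activator",d,r[1]-5.55)
im=z["im"][120:270,170:370].copy()
save("w3c",cv2.resize(im,(800,600),interpolation=2))
E
```

```text
(-2, 0) 78 [ 587.2  -259.25]
(0, -2) 44 [ 631.73 -306.03]
(0, 2) 48 [ 624.91 -205.07]
(2, 0) 10 [ 662.37 -250.98]
fit (array([ 637.81, -253.79]), np.float64(5.881270781323516), np.float64(1.6352017115208233))
resid pct [-0.62  0.15  0.74  1.46  4.17]
straight 83 1.265000423987293
left 54 1.6736229962404878
right 53 1.0283617641352198
toe 27 2.942943944775426
in activator [2.05 2.92] 0.33127078132351606
```

View pics/w3c.png

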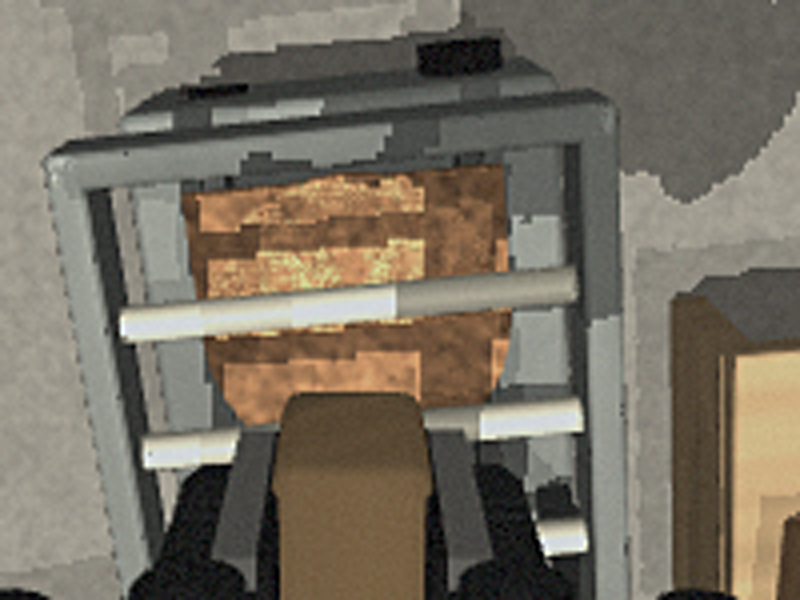

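The sole rests level on both rails. Its straight edge is at row about 180 in the crop, and its sides at columns about 190 and 505. I'll work out the residual offset from the true edges only.

```bash
python3 - <<'E'
from h import *
z=np.load("w3.npz");P=z["P"];im=z["im"]; r,p,m=sole_on_act(P,im,0)
C=np.array([636.05,-256.85]); a=(p-C)@rot(5.55)
st=a[(a[:,0]<-42)&(abs(a[:,1])<45)]; print("straight",np.median(st[:,0]),"slope deg",np.degrees(np.polyfit(st[:,1],st[:,0],1)[0]),st[:,0].std())
for sg in (1,-1):
    k=a[(sg*a[:,1]>44)&(a[:,0]>-46)&(a[:,0]<5)]; print("side",sg,len(k),np.median(k[:,1]),"slope",np.degrees(np.polyfit(k[:,0],k[:,1],1)[0]),k[:,0].min(),k[:,0].max())
keep=((a[:,0]<-42)|((abs(a[:,1])>44)&(a[:,0]<5))); f=fit(p[keep],sd_sole,[636,-257,.1]); print(f,(f[0]-C)@rot(5.55),f[1]-5.55)
# rails in same image, activator frame
A=(P[...,:2]-C)@rot(5.55); hsv=cv2.cvtColor(im,cv2.COLOR_RGB2HSV)
rl=(abs(A[...,0])<70)&(abs(A[...,1])<60)&(abs(P[...,2]-78)<2.5)&(hsv[...,1]<60)
for sg in (1,-1): k=A[rl&(sg*A[...,1]>0)]; print("rail",len(k),np.percentile(k,[2,50,98],axis=0).ravel())
z=np.load("w_act.npz");P=z["P"];A=(P[...,:2]-C)@rot(5.55)
for zz,tol in ((78,2),):
  rl=(abs(A[...,0])<60)&(abs(A[...,1])<60)&(abs(P[...,2]-zz)<tol)
  for sg in (1,-1): k=A[rl&(sg*A[...,1]>25)]; print("rail0",len(k),np.percentile(k[:,1],[5,25,50,75,95]))
E
```

```text
straight -49.08989119291478 slope deg -0.9904039882473347 8.690610904647844
side 1 28 55.207665718686584 slope 0.0058259493451967796 -43.60275993270908 -7.822603021696718
side -1 26 -50.299880573474645 slope 0.4314406872610035 -45.4624871207107 4.263775005816152
(array([ 637.53, -254.25]), np.float64(5.654337787824372), np.float64(1.2678851344025623)) [1.72 2.45] 0.10433778782437209
rail 56 [-53.61  37.94  49.96  42.1   57.11  45.16]
rail 20 [-53.23 -45.91 -51.57 -43.22  34.7  -38.15]
rail0 535 [37.93 39.53 41.52 43.44 45.12]
rail0 533 [-45.81 -44.15 -42.16 -40.04 -38.56]
```

The sole is about 2.2 mm forward and 2.7 mm to +y, square within 0.5°. There is time for one careful correction: re-lift 4 mm, shift, and set down.

```bash
python3 - <<'E'
from h import *
C=np.array([636.05,-256.85]); ya=5.55; Rm=rot(ya); S=C+Rm@np.array([2.,2.7])
D=np.array([*Rm[:,0],0]); q=Q(90+ya); F=tcp(S,ya,(84,0.),68.); B=F-150*D
arm.move_linear([360.,-250,240],Q(95),max_speed=260)
arm.goto(list(B+[0,0,12]),q); arm.move_linear(list(B),max_speed=60); arm.sleep(.2)
print(B,F,arm.get_ee_pos(),arm.get_time_s())
hit=arm.move_linear(list(F),max_speed=85,threshold=4); print("hit",hit,arm.get_ee_pos())
if not hit:
    sh=np.array([*(Rm@np.array([-2.2,-2.7])),0])
    arm.move_linear(list(F+[0,0,6]),max_speed=30); arm.move_linear(list(F+[0,0,12]),max_speed=10)
    arm.move_linear(list(F+sh+[0,0,12]),max_speed=10); arm.sleep(.1)
    arm.move_linear(list(F+sh+[0,0,4.]),max_speed=10); arm.move_linear(list(F+sh),max_speed=30); arm.sleep(.1)
    print(arm.get_ee_pos(),arm.get_ft_force())
    hit=arm.move_linear(list(F+sh-150*D),max_speed=85,threshold=5); print("hit",hit,arm.get_ee_pos())
    if not hit:
        arm.move_linear([344.,-130,110],Q(93),max_speed=220)
        arm.move_linear([344.,20,90],Q(90),max_speed=220)
        arm.move_linear([344.,20,10],max_speed=120)
        print("touch",arm.move_linear([344.,20,3.],max_speed=25,threshold=4),arm.get_ee_pos(),arm.get_time_s())
        arm.command_gripper(50); arm.move_linear([344.,20,80],max_speed=150)
print(arm.get_time_s())
E
```

```text
[ 317.29 -285.11   71.4 ] [ 466.59 -270.6    71.4 ] [ 317.63 -285.37   71.85] 44.575
hit False [ 466.11 -270.59   71.43]
[ 464.64 -273.49   71.33] [-0.   -0.03 -1.36]
hit False [ 315.74 -288.09   71.42]
touch True [344.66  19.87   3.43] 54.3417
55.4167
```

```bash
python3 - <<'E'
from h import *
arm.goto([560.,-250,270],Q(90)); arm.sleep(.3)
im,d=arm.grab_frame("wrist");P=cloud("wrist",d)
ho=(np.hypot(P[...,0]-640,P[...,1]+259)<130)&(P[...,2]>155)&(P[...,2]<172); print("hood",cv2.minAreaRect(P[ho][:,:2].astype(np.float32)))
r,p,m=sole_on_act(P,im,0); C=np.array([636.05,-256.85]); a=(p-C)@rot(5.55)
keep=((a[:,0]<-42)|((abs(a[:,1])>44)&(a[:,0]<5))); f=fit(p[keep],sd_sole,[636,-257,.1]); print("part",f,(f[0]-C)@rot(5.55),"all",(r[0]-C)@rot(5.55),r[1]-5.55,np.median(P[m][:,2]))
st=a[(a[:,0]<-42)&(abs(a[:,1])<45)];print(np.median(st[:,0]))
for sg in (1,-1):
    k=a[(sg*a[:,1]>44)&(a[:,0]>-46)&(a[:,0]<0)]; print(sg,len(k),np.median(k[:,1]))
s,dd=arm.grab_frame("scene"); Ps=cloud("scene",dd); sp=arm.silhouettes("spatula","scene")
if sp: k=Ps[sp[0]["mask"]]; print("spatula",sp[0]["confidence"],np.percentile(k,[1,50,99],axis=0))
save("end",np.hstack([cv2.resize(im,(400,300)),cv2.resize(s[90:300,100:380],(400,300))])); print(arm.get_time_s())
E
```

```text
hood ((640.9849853515625, -256.97479248046875), (171.4959716796875, 142.30874633789062), 5.182831764221191)
part (array([ 635.61, -257.81]), np.float64(6.415404561672309), np.float64(0.4537800069449079)) [-0.53 -0.91] all [ 5.83 -0.01] 2.2481526785975827 84.40896735435302
nan
1 27 51.13963821567377
-1 26 -53.5948549503958
spatula 0.69 [[330.57  -8.68  -4.6 ]
 [460.07  15.     6.14]
 [539.32  45.38  34.88]]
57.3333
  return _methods._mean(a, axis=axis, dtype=dtype,
  ret = ret.dtype.type(ret / rcount)
```

View pics/end.png

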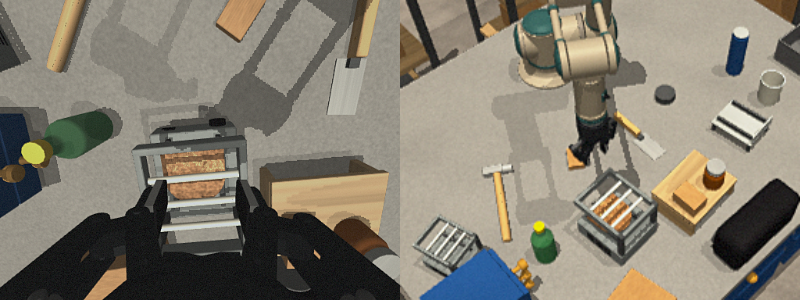

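The sole is on the rails under the hood at left panel (195,175), the spatula lies flat at (347,70), and everything else is in place. The front bar hides the straight edge here, so I'll take one last look from the earlier viewpoint and hand in.

```bash
python3 - <<'E'
from h import *
arm.goto([590.,-259,285],Q(90)); arm.sleep(.3)
im,d=arm.grab_frame("wrist");P=cloud("wrist",d)
r,p,m=sole_on_act(P,im,0); C=np.array([636.05,-256.85]); a=(p-C)@rot(5.55)
st=a[(a[:,0]<-42)&(abs(a[:,1])<45)];print("straight",len(st),np.median(st[:,0]) if len(st) else 0)
keep=((a[:,0]<-42)|((abs(a[:,1])>44)&(a[:,0]<5))); f=fit(p[keep],sd_sole,[636,-257,.1]); print((f[0]-C)@rot(5.55),f[1]-5.55,f[2]); print(arm.get_time_s())
if len(st)<10 or abs(np.median(st[:,0])+51)<4: arm.close_job(); print("closed")
E
```

```text
straight 65 -51.1714506642006
[-0.19 -0.74] -0.07748443141853212 1.0881614246568578
57.95
the job is handed in; nothing more can be done
closed
```

The cork half-sole is on the rails of the larger activator, and I handed the job in at about 58 s of the 72 s allowed.

**What I did**
- I drew the spatula out from under the shelf, turned it, laid it flat and let go.
- I took it again by the far end of the handle, lifted the sole from the rack and set it on the activator rails.
- The first placing was about 2.2 mm forward and 2.7 mm to the side. I re-lifted the sole a few millimetres on the blade, shifted it and set it down again.
- I then laid the spatula flat on the bench and let go.

**Last checks**
- **Sole position:** the last look put the sole 0.2 mm off along the rails, 0.7 mm across and 0.1° off square. It lies level at rail height.
- **Contact:** neither insertion nor withdrawal tripped its force threshold (4–6 N), and the fingers never came near the sole.
- **Spatula and surroundings:** the spatula lies flat and the other things appear unmoved in the last picture.

**Checks that disagreed**
- One coarse scene-camera fit while carrying suggested the sole had turned on the blade. The close wrist looks did not bear it out.
- In the next-to-last look the hood's front bar hid the straight edge. A fit to every edge point there was 5.8 mm and 2.2° off. The fit to the sides alone gave about 1 mm and 0.9°. I relied on the last view, which showed the straight edge, at -51.2 mm against the nominal -51.

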